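# Stand the load spindle on the rub tester

## Robot

A 6-joint arm with a two-finger parallel gripper is mounted at the origin on the work surface. World frame = base frame: x ahead of the robot, y to its left, z up, the work surface at z = 0. Lengths are in m, angles in degrees, forces in N, time in s.
With the tool pointing down it reaches from about 0.35 to 0.875 m from the base axis. Payload 4.2 kg.
Tool frame: the origin (TCP) lies between the finger pads; the fingertips stand 25 mm ahead of it and the grasp point (between the pads) lies 6 mm ahead of it (r.tips_ahead is the distance from the TCP to the fingertips, in m); z points along the fingers, y is the direction in which the jaws open and shut (so a half turn about z gives the same grasp; the last joint's range is limited). The gripper opens to 87 mm and grips with 3 to 60 N. Pads are 19 mm wide; open, the fingers measure 117 mm over their backs; the gripper's body (75 mm by 190 mm) begins 51 mm behind the grasp point.
Start: joints at [-49.985, 22.042, 0.453, 0, -68.411, -14.817], TCP at [0.266, -0.565, 0.248] pointing down, gripper open.
Joint ranges: [-179.83, 179.83], [-69.29, 118.12], [-61.27, 80.66], [-181.25, 117.63], [-171.15, -9.14], [-177.46, 177.46]. Speed limits (degrees/s): [159.86, 159.86, 180, 180, 180, 180].

## Interface

Orientations are given as a 3x3 rotation matrix whose columns are the frame's x, y, z axes.
In Python, from station import r, vision, finish_job gives the robot as it stands.
- The arm moves only by the shell command python3 -m jog 'ROWS'. ROWS is a JSON object of lists of equal length, an entry for each row: "rot": the turn, a rotation vector about the world's x, y, z in degrees, a list of three; "delta_pos": the shift along the world's x, y, z in mm, a list of three; "grip": the opening in per cent of the stroke, from 0 (shut) to 100 (fully open). A call has 1 to 10 rows; each row shifts and turns the commanded pose from where the row before left it; what a row does not reach is not made up. A row lasts 1/12 s, in which the tool goes at most 41.7 mm and 7.16 degrees, less where a joint would pass 70% of its speed; a pose out of reach is approached as far as the arm can. A call with a gripper value outside its range is refused whole. The fingers move at their own pace and stop on an object; the grip force is fixed at half the most. Time passes only in rows, so rows that do not move let the fingers close. It gives the time, the measured TCP pose, the force and the opening at its end, in the units of the state.
- r.sense(): the state, without advancing time (a new reading comes with each control period).
- vision.capture(name): name is "side" or "top"; returns a dict with "frame" (420x560x3 uint8, red, green, blue), "K" (3x3 intrinsics, pixels), "xyz" and "orientation" of the camera in the world. Camera axes: x right, y up, looking along -z (the intrinsics and any distortion apply to the point x, -y, -z); pixel columns grow to the right and rows downward; lengths in m; the calibration is good to about 2 mm. A picture is of the moment at which its call begins. There is no depth.
- finish_job(): hands the job in, once; it reports no verdict.
The state is a dict: "time_s": time; "joints": joint angles; "joint_velocities": joint speeds; "effort": joint torques, N m; "tcp_pos": TCP position; "ee_rot": TCP orientation; "wrist_force": force on the tool from outside, world axes, zero at the start; "moment": the same for the moment, N m; "gripper_width": opening from 0.0 (shut) to 1.0 (fully open).
Only numpy, scipy, OpenCV 4.12 (cv2) and the standard library are available. Lean on these libraries where they do the work, as an engineer would, in place of code of your own. Each camera call takes 0.05 s, during which the arm holds its last target. There are 200 camera calls.

## Task

Take the spindle with the wide heavy disc out of the leaning rest and stand it upright on the round anvil of the rub tester, its whole foot on the anvil. It is top-heavy on a narrow foot: lower it gently until the foot rests on the anvil, only then let go, slowly, and see that it stays standing still by itself for a second. Leave the slim-disc spindle in the rest and do not disturb the other things on the bench.

Things in the scene. Friction and masses are not known exactly. Their poses are not given: they have to be found in the camera images.
- heavy_spindle: Wide-disc spindle, 150 mm long, round about its z, about 0.65 kg, centre of mass at z = 93 mm. Origin: centre of the foot's underside; z runs from foot to knob. Foot 32 mm dia., z 0-12 mm; stem 18 mm dia. to z 90; steel disc 72 mm dia., z 90-108; white cylindrical grip knob 30 mm dia., z 108-150. Starts leaning 22 deg from vertical in either slot of the rest, top towards the rest's -x.
- light_spindle: The other spindle, in the other slot of the rest, leaning alike: same foot and stem, but a slim steel disc only 40 mm diameter from z = 90 to 102 mm and knob from z = 102 to 144 mm. Its top is about 168 mm above the bench. Stays where it is.
- rest: Fixed rest, base 115 x 250 x 10 mm, panel leaning 22 deg towards its -x, two slots at y = +65 and -65 mm. Origin under the base, z up. In a slot the foot's underside centre is at x 0, z 29 mm; the foot stands on a ledge between cheeks, the stem leans on a fork just below the disc. Slots are open above and to +x: a spindle lifted straight up comes free, clear of all after 100 mm.
- tester: Rub tester, a fixed white low box 170 x 150 mm and 40 mm high, a dark-blue panel along its -x edge. The round steel anvil stands 18 mm above its top, with its centre at x = +25 mm, y = 0. Origin: centre of the box's underside, z up.
- anvil_top (a point): Centre of the flat top face of the tester's anvil, a plain steel disc 64 mm diameter, its top 58 mm above the bench; z up.
- roller: Bystander: steel shaft 160 mm long with two white wheels 48 mm diameter, lying on the bench along its y axis. Origin: on the bench under its middle.
- timer: Bystander: grey timer box 70 x 100 x 35 mm. Origin: centre of its underside.
- beaker: Bystander: white open cup 72 mm diameter, 85 mm high, standing. Origin: centre of its underside.

How it is judged (in metres and radians):
On the way, in this order (a step that is already met when the one before it is completed fails the run):
1. the heavy spindle is lowered, near upright, until its foot rests on the anvil, while still gripped (contact force between heavy_spindle and the fingers above 1 N and contact force between heavy_spindle and tester above 0.3 N and angle between heavy_spindle's own z axis and vertical below 0.12 rad and linear speed of heavy_spindle below 0.06 m/s and horizontal distance between heavy_spindle and anvil_top below 0.014 m and z of heavy_spindle in the frame of anvil_top below 0.005 m), for 0.05 s.
2. released, it stands upright and still on the anvil for a second (horizontal distance between heavy_spindle and anvil_top below 0.014 m and z of heavy_spindle in the frame of anvil_top between -0.003 and 0.003 m and angle between heavy_spindle's own z axis and vertical below 0.05 rad and linear speed of heavy_spindle below 0.02 m/s and angular speed of heavy_spindle below 0.15 rad/s and contact force between heavy_spindle and the fingers below 0.05 N and contact force between heavy_spindle and the arm below 0.05 N), for 1 s.
At the end, for the whole second after the job is handed in: The heavy spindle stands free on the anvil: foot centre within 14 mm of the anvil's centre (whole foot on it), underside within 3 mm of its top, axis within 0.05 rad of vertical, at rest (under 0.02 m/s and 0.15 rad/s), untouched by the robot; the slim-disc spindle within 12 mm of where it began (all of step 2 and distance of light_spindle from where it was at the start of the episode below 0.012 m).
It fails at once if the slim-disc spindle is displaced by more than 20 mm (distance of light_spindle from where it was at the start of the episode above 0.02 m).
It fails at once if the heavy spindle is toppled (more than 75 degrees from vertical) (angle between heavy_spindle's own z axis and vertical above 1.31 rad).
It fails at once if the heavy spindle is slammed or pressed hard on the tester (over 60 N) (contact force between heavy_spindle and tester above 60 N).
It fails at once if a bystander (roller, timer, beaker) is moved by more than 30 mm (distance of any of roller, timer, beaker from where it was at the start of the episode above 0.03 m).
It also fails if it takes over 58 s, if anything falls off the work surface, if the arm or the gripper's body presses on something with over 40 N, if the wrist force passes 120 N, or if a joint passes its speed limit or range.

## Working session

There is one attempt and no reset: what is moved stays moved. The work goes in short steps, Python scripts to look and compute and a shell command to move; the robot and the scene stay as the last step left them, time stands still between calls to the robot, and variables do not carry over. Pictures are saved under pics/ and viewed, about 8 in all and at most 12, crops included, and the job is handed in when it is done.

```bash
mkdir -p pics; ls; python3 - <<'E'
from station import r, vision
import cv2
for n in ("side","top"):
    c=vision.capture(n); cv2.imwrite(f"pics/{n}0.png",cv2.resize(c["frame"][:,:,::-1],(800,600),interpolation=cv2.INTER_CUBIC))
    print(n,c["K"],c["xyz"],c["orientation"],[k for k in c])
s=r.sense();print(s["time_s"],s["tcp_pos"],s["ee_rot"],s["gripper_width"])
E
```

```text
pics
side [[439.20789629   0.         279.69769907]
 [  0.         439.20789629 203.42477407]
 [  0.           0.           1.        ]] [ 0.65291887 -0.56189596  0.66301548] [[ 0.99973974  0.00321964 -0.02258521]
 [-0.01748988  0.74381227 -0.66815971]
 [ 0.01464792  0.66838083  0.743675  ]] ['frame', 'K', 'xyz', 'orientation']
top [[419.18219041   0.         276.65579518]
 [  0.         419.18219041 219.56797345]
 [  0.           0.           1.        ]] [0.57610531 0.00588569 0.82166552] [[-4.88085939e-03  9.90725588e-01 -1.35790229e-01]
 [-9.99510174e-01 -6.35609358e-04  3.12891008e-02]
 [ 3.09126033e-02  1.35876433e-01  9.90243407e-01]] ['frame', 'K', 'xyz', 'orientation']
0.1 [ 0.26593915 -0.56509441  0.24657178] [[-9.04886136e-01 -4.25652743e-01 -9.07239967e-04]
 [-4.25653698e-01  9.04884563e-01  1.69013240e-03]
 [ 1.01537948e-04  1.91554742e-03 -9.99998160e-01]] 1.002106780953911
```

View pics/side0.png

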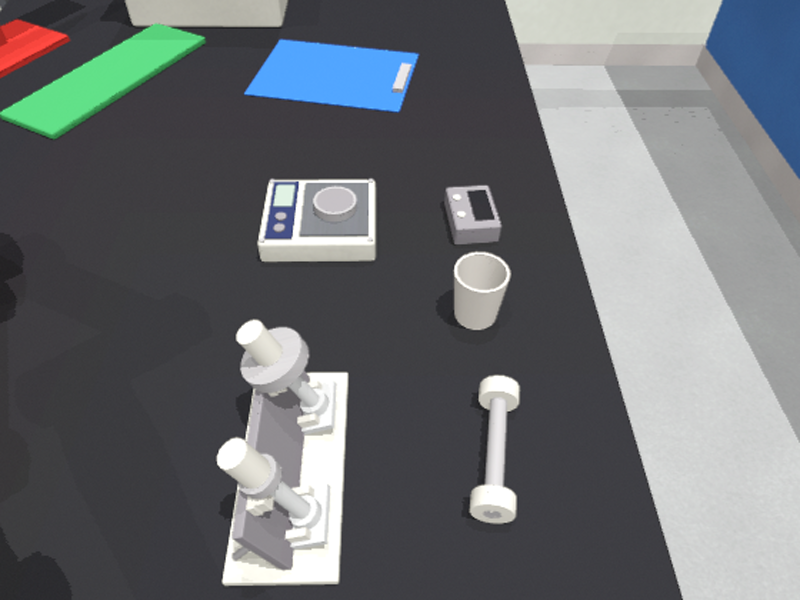

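View pics/top0.png

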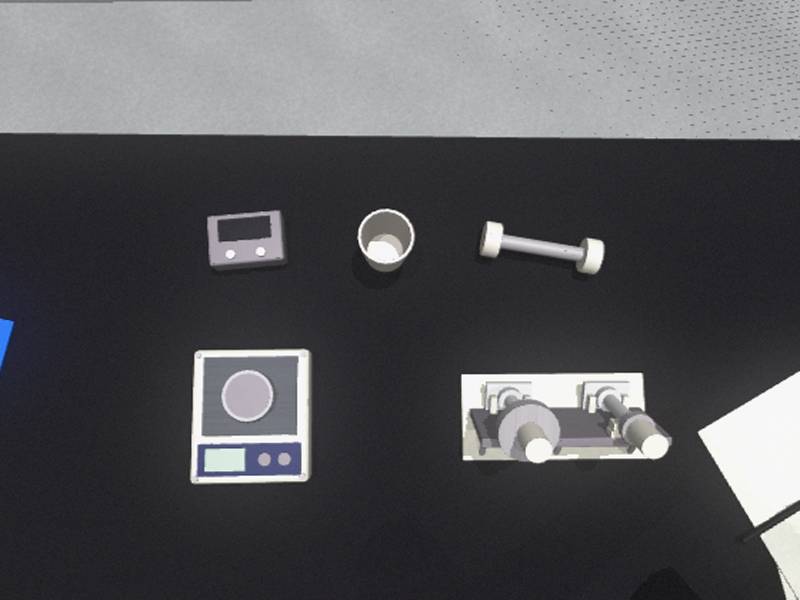

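Both views show the heavy spindle in the far slot (+y). Its knob top is at about (250,329) in side and (538,449) in top. The light one's knob is at (233,452) and (654,446). The anvil is at about (335,202) in side and (247,396) in top. I'll enlarge these areas for exact pixels.

```bash
cat > h.py <<'E'
import numpy as np, cv2
from station import r, vision
def ray(c,px):
    d=np.linalg.inv(c["K"])@[px[0],px[1],1.]; d=np.array([d[0],-d[1],-d[2]])
    d=np.array(c["orientation"])@d; return np.array(c["xyz"]),d/np.linalg.norm(d)
def tri(a,pa,b,pb):
    A=np.zeros((3,3));y=np.zeros(3);L=[]
    for c,p in((a,pa),(b,pb)):
        o,d=ray(c,p);P=np.eye(3)-np.outer(d,d);A+=P;y+=P@o;L.append((P,o))
    x=np.linalg.solve(A,y);return x,[round(float(np.linalg.norm(P@(x-o)))*1e3,1) for P,o in L]
def proj(c,X):
    q=np.array(c["orientation"]).T@(np.atleast_2d(X)-c["xyz"]).T; q=c["K"]@np.array([q[0],-q[1],-q[2]]); return (q[:2]/q[2]).T
def crop(c,x,y,w,h,s): return cv2.resize(c["frame"][y:y+h,x:x+w,::-1],None,fx=s,fy=s,interpolation=cv2.INTER_CUBIC)
E
python3 - <<'E'
from h import *
a=vision.capture("side");b=vision.capture("top")
k=.7
for n,p,q in(("heavyknob",(250,329),(538,449)),("lightknob",(233,452),(654,446)),("anvil",(335,200),(247,396)),
 ("box NE top corner",(376,181),(310,351)),("box NW",(271,181),(310,351)),("restcorner NE",(349,374),(462,374)),("rest SE",(339,583),(643,374))):
    print(n,tri(a,np.array(p)*k,b,np.array(q)*k))
g=np.vstack([np.hstack([crop(a,150,210,100,75,4),crop(b,330,265,100,75,4)]),np.hstack([crop(a,175,115,100,75,4),crop(b,125,240,100,75,4)])])
cv2.imwrite("pics/crop.png",g)
E
```

```text
heavyknob (array([ 0.51789942, -0.16804557,  0.16789873]), [0.6, 0.6])
lightknob (array([ 0.51985847, -0.29847363,  0.15999053]), [0.2, 0.2])
anvil (array([0.57725111, 0.16950881, 0.05263523]), [0.6, 0.6])
box NE top corner (array([0.63347824, 0.08010603, 0.15751096]), [7.9, 7.9])
box NW (array([0.56927053, 0.05802857, 0.19473531]), [55.9, 55.9])
restcorner NE (array([ 0.60589772, -0.11066579,  0.00369205]), [0.8, 0.8])
rest SE (array([ 0.60500793, -0.36061418,  0.00467009]), [0.9, 0.9])
```

View pics/crop.png

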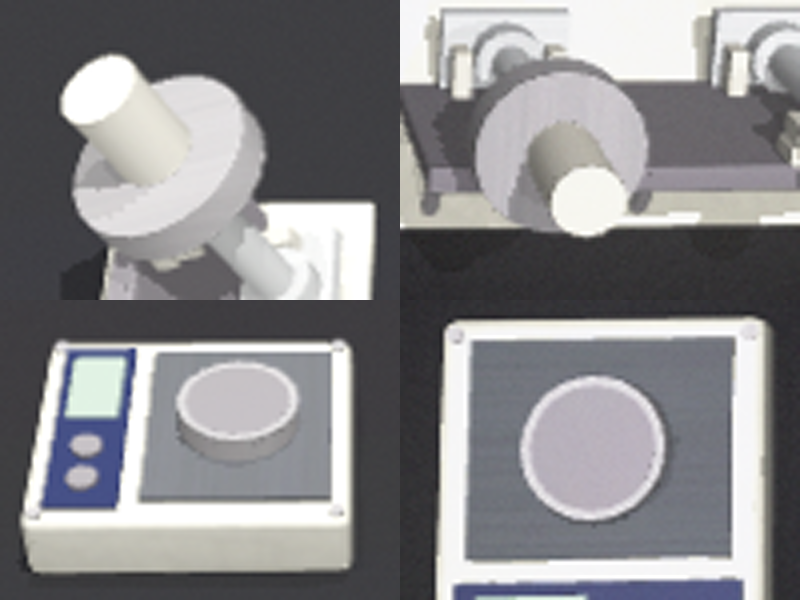

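The crops give these pixels: heavy knob top at side (175,232.5) and top (377,315.3); anvil top at side (234.5,140.2) and top (173.3,277).

```bash
python3 - <<'E'
from h import *
a=vision.capture("side");b=vision.capture("top")
t,e=tri(a,(175,232.5),b,(377,315.3));print("knob",t,e);print("anvil",*tri(a,(234.5,140.2),b,(173.3,277)))
u=np.array([-.3746,0,.9272]);f=t-.15*u;print("foot",f)
print("pred foot px",proj(a,f),proj(b,f),"disc top ctr",proj(a,f+.108*u),proj(b,f+.108*u))
print("grasp tcp",f+.138*u,"pre",f+.218*u)
E
python3 -m jog '{"delta_pos":[[10,20,10],[10,20,10],[10,20,10],[10,20,10],[10,20,10],[10,20,10],[10,20,10],[10,20,10],[10,20,10],[10,20,10]],"rot":[[0,0,-2.52],[0,0,-2.52],[0,0,-2.52],[0,0,-2.52],[0,0,-2.52],[0,0,-2.52],[0,0,-2.52],[0,0,-2.52],[0,0,-2.52],[0,0,-2.52]],"grip":[100,100,100,100,100,100,100,100,100,100]}'
```

```text
knob [ 0.51679188 -0.16937884  0.16445489] [0.1, 0.1]
anvil [0.57745038 0.16876282 0.05272588] [0.4, 0.4]
foot [ 0.57298188 -0.16937884  0.02537489]
pred foot px [[222.23235447 283.82552496]] [[356.19374318 278.29510986]] disc top ctr [[189.69341414 248.51675376]] [[370.2799093 303.3253299]]
grasp tcp [ 0.52128708 -0.16937884  0.15332849] pre [ 0.49131908 -0.16937884  0.22750449]
time_s: 1.13
tcp_pos: [0.3663, -0.3644, 0.3481]
ee_rot: [[-1.0, 0.002, 0.0], [0.002, 1.0, 0.0], [-0.0, 0.0, -1.0]]
wrist_force: [0.0, 0.7, 0.8]
gripper_width: 0.998
```

```bash
python3 -m jog '{"delta_pos":[[12.5,19.5,-5],[12.5,19.5,-5],[12.5,19.5,-5],[12.5,19.5,-5],[12.5,19.5,-5],[12.5,19.5,-5],[12.5,19.5,-10],[12.5,19.5,-15],[12.5,19.5,-15],[12.5,19.5,-15]],"rot":[[0,-2.2,0],[0,-2.2,0],[0,-2.2,0],[0,-2.2,0],[0,-2.2,0],[0,-2.2,0],[0,-2.2,0],[0,-2.2,0],[0,-2.2,0],[0,-2.2,0]],"grip":[100,100,100,100,100,100,100,100,100,100]}'
python3 -m jog '{"delta_pos":[[0,0,-10],[0,0,-10],[0,0,-10],[0,0,0]],"rot":[[0,0,0],[0,0,0],[0,0,0],[0,0,0]],"grip":[100,100,100,100]}'
python3 - <<'E'
from h import *
a=vision.capture("side");b=vision.capture("top");s=r.sense();print(s["tcp_pos"],s["ee_rot"])
p=s["tcp_pos"];z=np.array(s["ee_rot"])[:,2]
for q in(p,p+.025*z):print(proj(a,q),proj(b,q))
cv2.imwrite("pics/pre.png",np.hstack([crop(a,140,180,100,110,4),crop(b,320,240,100,110,4)]))
E
```

```text
time_s: 1.97
tcp_pos: [0.4916, -0.1695, 0.2626]
ee_rot: [[-0.926, 0.0, 0.378], [0.0, 1.0, 0.0], [-0.378, 0.0, -0.926]]
wrist_force: [1.1, 0.6, -0.3]
gripper_width: 1.001
time_s: 2.3
tcp_pos: [0.4897, -0.1701, 0.2303]
ee_rot: [[-0.929, 0.0, 0.37], [0.0, 1.0, 0.001], [-0.37, 0.001, -0.929]]
wrist_force: [-0.4, -0.7, -0.3]
gripper_width: 1.003
[ 0.49112481 -0.17052341  0.23267968] [[-9.27283738e-01 -1.08695262e-04  3.74359261e-01]
 [-1.70734038e-04  9.99999977e-01 -1.32556191e-04]
 [-3.74359238e-01 -1.86833068e-04 -9.27283735e-01]]
[[146.76640447 201.1761317 ]] [[391.78203358 338.74584186]]
[[157.31508289 212.65286318]] [[386.61564985 329.67826695]]
```

View pics/pre.png

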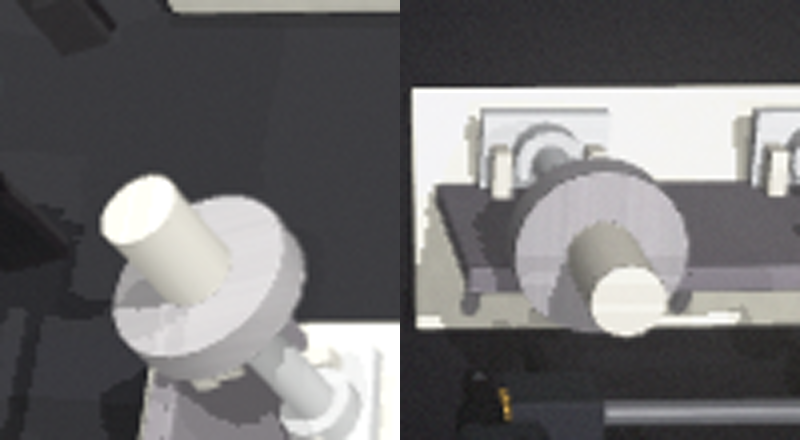

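The crops show the knob top clear at (140,210) side and (628,300) top, with the dark fingers straddling it and nothing in the way. I'll descend along the axis.

```bash
python3 -m jog '{"delta_pos":[[3.1,0.1,-7.5],[3.1,0.1,-7.5],[3.1,0.1,-7.5],[3.1,0.1,-7.5],[3.1,0.1,-7.5],[3.1,0.1,-7.5],[3.1,0.1,-7.5],[3.1,0.1,-7.5],[3.1,0.1,-7.5],[3.1,0.1,-7.5]],"rot":[[0,0,0],[0,0,0],[0,0,0],[0,0,0],[0,0,0],[0,0,0],[0,0,0],[0,0,0],[0,0,0],[0,0,0]],"grip":[100,100,100,100,100,100,100,100,100,100]}'
python3 - <<'E'
from h import *
a=vision.capture("side");b=vision.capture("top");s=r.sense();print(s["tcp_pos"],s["wrist_force"])
cv2.imwrite("pics/at.png",np.hstack([crop(a,140,180,100,110,4),crop(b,320,240,100,110,4)]))
E
```

```text
time_s: 3.23
tcp_pos: [0.5224, -0.1695, 0.1567]
ee_rot: [[-0.927, 0.0, 0.374], [0.0, 1.0, -0.0], [-0.374, 0.0, -0.927]]
wrist_force: [-0.0, -0.1, -0.4]
gripper_width: 0.999
[ 0.52176362 -0.16940603  0.15578464] [0.18654876 0.60155112 0.1293341 ]
```

View pics/at.png

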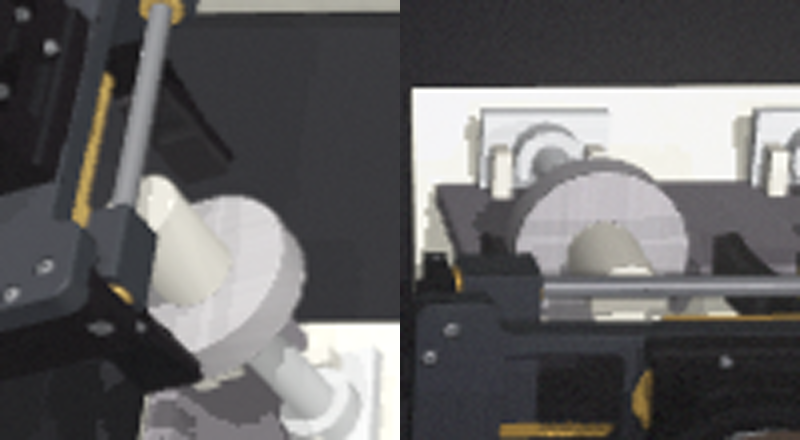

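The near fingertip is at (200,375) and the far one at (230,158), so they straddle the knob's base just above the disc, with no contact force. Now I close.

```bash
python3 -m jog '{"delta_pos":[[0,0,0],[0,0,0],[0,0,0],[0,0,0],[0,0,0],[0,0,0],[0,0,0],[0,0,0],[0,0,0],[0,0,0]],"rot":[[0,0,0],[0,0,0],[0,0,0],[0,0,0],[0,0,0],[0,0,0],[0,0,0],[0,0,0],[0,0,0],[0,0,0]],"grip":[70,50,40,20,0,0,0,0,0,0]}'
python3 -m jog '{"delta_pos":[[0,0,0],[0,0,0],[0,0,0],[0,0,0],[0,0,1],[0,0,2],[0,0,2],[0,0,2],[0,0,3],[0,0,0]],"rot":[[0,0,0],[0,0,0],[0,0,0],[0,0,0],[0,0,0],[0,0,0],[0,0,0],[0,0,0],[0,0,0],[0,0,0]],"grip":[0,0,0,0,0,0,0,0,0,0]}'
```

```text
time_s: 4.17
tcp_pos: [0.5221, -0.1694, 0.1576]
ee_rot: [[-0.927, 0.0, 0.375], [0.0, 1.0, 0.0], [-0.375, 0.0, -0.927]]
wrist_force: [-1.2, 1.2, 0.6]
gripper_width: 0.331
time_s: 5.0
tcp_pos: [0.5215, -0.1696, 0.1675]
ee_rot: [[-0.928, 0.0, 0.373], [0.0, 1.0, -0.0], [-0.373, 0.0, -0.928]]
wrist_force: [0.5, -0.5, -5.6]
gripper_width: 0.34
```

Gripped: the width of 0.34 is about 30 mm, and the wrist carries −5.6 N. I lift straight up.

```bash
python3 -m jog '{"delta_pos":[[0,0,4],[0,0,8],[0,0,10],[0,0,12],[0,0,14],[0,0,14],[0,0,14],[0,0,14],[0,0,12],[0,0,8]],"rot":[[0,0,0],[0,0,0],[0,0,0],[0,0,0],[0,0,0],[0,0,0],[0,0,0],[0,0,0],[0,0,0],[0,0,0]],"grip":[0,0,0,0,0,0,0,0,0,0]}'
python3 -m jog '{"delta_pos":[[0,2,4],[0,4,3],[0,6,2],[0,8,0],[0,10,0],[0,10,0],[0,10,0],[0,10,0],[0,10,0],[0,10,0]],"rot":[[0,0.5,0],[0,1.5,0],[0,2.5,0],[0,2.5,0],[0,3,0],[0,3,0],[0,3,0],[0,2.5,0],[0,2.5,0],[0,1,0]],"grip":[0,0,0,0,0,0,0,0,0,0]}'
python3 - <<'E'
from h import *
a=vision.capture("side");b=vision.capture("top");s=r.sense();print(s["tcp_pos"],s["ee_rot"])
cv2.imwrite("pics/up.png",np.hstack([crop(a,120,60,190,200,2),crop(b,180,170,200,200,2)]))
E
```

```text
time_s: 5.83
tcp_pos: [0.5223, -0.1696, 0.2797]
ee_rot: [[-0.926, -0.0, 0.377], [-0.0, 1.0, -0.0], [-0.377, -0.0, -0.926]]
wrist_force: [0.4, -0.1, -5.9]
gripper_width: 0.335
time_s: 6.67
tcp_pos: [0.5232, -0.0886, 0.286]
ee_rot: [[-1.0, 0.0, -0.001], [0.0, 1.0, 0.0], [0.001, 0.0, -1.0]]
wrist_force: [-0.2, -0.2, -5.8]
gripper_width: 0.342
[ 0.52302217 -0.088029    0.28590735] [[-9.99999110e-01 -1.28271894e-03  3.67899977e-04]
 [-1.28242562e-03  9.99998861e-01  7.96406093e-04]
 [-3.68921123e-04  7.95933580e-04 -9.99999615e-01]]
```

View pics/up.png

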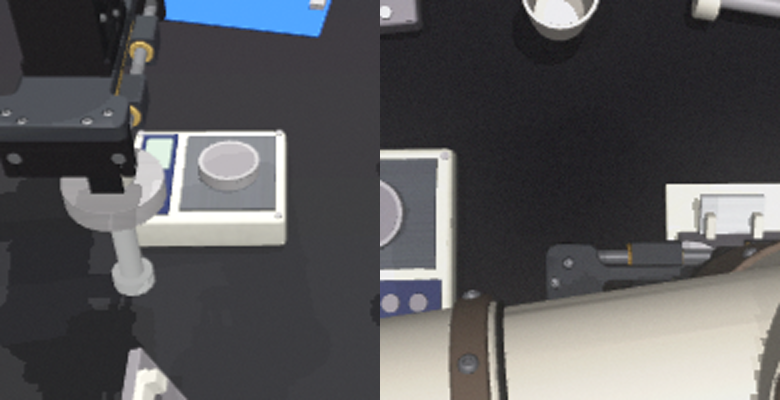

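It hangs upright and free of the rest, with the foot at about (134,280). Now I carry it over the anvil.

```bash
python3 -m jog '{"delta_pos":[[3,5,0],[3,8,0],[3,12,0],[3,15,0],[3,17,0],[3,17,0],[3,17,0],[3,17,0],[3,17,0],[3,17,0]],"rot":[[0,0,0],[0,0,0],[0,0,0],[0,0,0],[0,0,0],[0,0,0],[0,0,0],[0,0,0],[0,0,0],[0,0,0]],"grip":[0,0,0,0,0,0,0,0,0,0]}'
python3 -m jog '{"delta_pos":[[2.4,17,-5],[2.4,17,-8],[2.4,17,-10],[2.4,15,-10],[2.4,13,-10],[2.4,11,-8],[2.4,9,-6],[2.4,7,-4],[2.4,5,-3],[2.4,4,-1]],"rot":[[0,0,0],[0,0,0],[0,0,0],[0,0,0],[0,0,0],[0,0,0],[0,0,0],[0,0,0],[0,0,0],[0,0,0]],"grip":[0,0,0,0,0,0,0,0,0,0]}'
python3 -m jog '{"delta_pos":[[0,0,0],[0,0,0],[0,0,0]],"rot":[[0,0,0],[0,0,0],[0,0,0]],"grip":[0,0,0]}'
python3 - <<'E'
from h import *
a=vision.capture("side");b=vision.capture("top");s=r.sense();p=s["tcp_pos"];print(p)
print("pred foot,disc-bottom,anvil",[(proj(a,p+[0,0,d])-[190,60]).round(1)*5 for d in(-.138,-.126,-.048)],(proj(a,[p[0],p[1],.058])-[190,60])*5)
cv2.imwrite("pics/over.png",crop(a,190,60,110,120,5))
E
```

```text
time_s: 7.6
tcp_pos: [0.5522, 0.0541, 0.2867]
ee_rot: [[-1.0, -0.0, 0.001], [-0.0, 1.0, 0.001], [-0.001, 0.001, -1.0]]
wrist_force: [0.0, -0.3, -6.0]
gripper_width: 0.335
time_s: 8.43
tcp_pos: [0.5764, 0.1678, 0.2211]
ee_rot: [[-1.0, 0.0, -0.0], [0.0, 1.0, -0.0], [0.0, -0.0, -1.0]]
wrist_force: [-0.4, -0.6, -6.3]
gripper_width: 0.335
time_s: 8.68
tcp_pos: [0.5762, 0.1671, 0.222]
ee_rot: [[-1.0, 0.001, 0.001], [0.001, 1.0, 0.0], [-0.001, 0.0, -1.0]]
wrist_force: [-0.8, 0.4, -6.5]
gripper_width: 0.337
[0.57614324 0.16705163 0.22201762]
pred foot,disc-bottom,anvil [array([[213.5, 345.5]]), array([[211.5, 322.5]]), array([[198.5, 160.5]])] [[217.51604308 394.09511192]]
```

View pics/over.png

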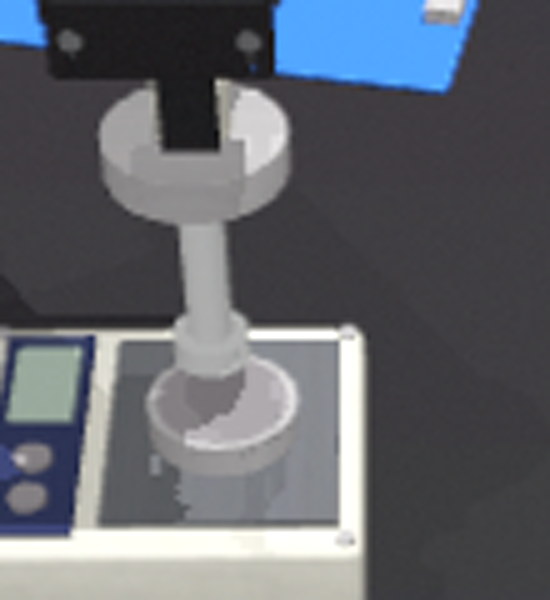

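The foot centre is at about (211,356) and the anvil at about (223,402). Compared with the predicted (213,345) and (217,394), the anvil lies about 3 mm further in +x and 1 mm in +y. The axis looks vertical to about 0.5°. I'll shift and lower.

```bash
python3 -m jog '{"delta_pos":[[0.5,0.2,-1],[0.5,0.2,-2],[0.5,0.2,-3],[0.5,0.2,-3],[0.5,0.2,-3],[0.5,0.2,-2.5],[0,0,-1.5],[0,0,-1],[0,0,-1],[0,0,0]],"rot":[[0,0,0],[0,0,0],[0,0,0],[0,0,0],[0,0,0],[0,0,0],[0,0,0],[0,0,0],[0,0,0],[0,0,0]],"grip":[0,0,0,0,0,0,0,0,0,0]}'
python3 -m jog '{"delta_pos":[[0,0,-0.7],[0,0,-0.7],[0,0,-0.7],[0,0,-0.7],[0,0,-0.7],[0,0,0]],"rot":[[0,0,0],[0,0,0],[0,0,0],[0,0,0],[0,0,0],[0,0,0]],"grip":[0,0,0,0,0,0]}'
```

```text
time_s: 9.62
tcp_pos: [0.579, 0.1687, 0.2033]
ee_rot: [[-1.0, -0.0, -0.0], [-0.0, 1.0, -0.0], [0.0, -0.0, -1.0]]
wrist_force: [-0.4, -0.5, -5.5]
gripper_width: 0.334
time_s: 10.12
tcp_pos: [0.579, 0.1687, 0.1998]
ee_rot: [[-1.0, 0.0, -0.0], [0.0, 1.0, -0.0], [0.0, -0.0, -1.0]]
wrist_force: [0.1, -0.6, -6.9]
gripper_width: 0.334
```

```bash
for i in 1; do python3 -m jog '{"delta_pos":[[0,0,-0.5],[0,0,-0.5],[0,0,-0.5],[0,0,-0.5],[0,0,0]],"rot":[[0,0,0],[0,0,0],[0,0,0],[0,0,0],[0,0,0]],"grip":[0,0,0,0,0]}'; done
python3 -m jog '{"delta_pos":[[0,0,-0.5],[0,0,-0.5],[0,0,0]],"rot":[[0,0,0],[0,0,0],[0,0,0]],"grip":[0,0,0]}'
```

```text
time_s: 10.53
tcp_pos: [0.579, 0.1687, 0.1979]
ee_rot: [[-1.0, 0.0, -0.0], [0.0, 1.0, -0.0], [0.0, -0.0, -1.0]]
wrist_force: [1.1, 1.8, -5.7]
gripper_width: 0.335
time_s: 10.78
tcp_pos: [0.5791, 0.1686, 0.1969]
ee_rot: [[-1.0, 0.0, -0.0], [0.0, 1.0, -0.0], [0.0, -0.0, -1.0]]
wrist_force: [-0.8, 0.3, -6.8]
gripper_width: 0.339
```

```bash
python3 -m jog '{"delta_pos":[[0,0,-0.5],[0,0,-0.5],[0,0,0]],"rot":[[0,0,0],[0,0,0],[0,0,0]],"grip":[0,0,0]}'
```

```text
time_s: 11.03
tcp_pos: [0.5793, 0.1688, 0.1964]
ee_rot: [[-1.0, -0.0, 0.001], [-0.0, 1.0, 0.0], [-0.001, 0.0, -1.0]]
wrist_force: [-0.1, 0.3, -4.1]
gripper_width: 0.334
```

```bash
python3 -m jog '{"delta_pos":[[0,0,-0.5],[0,0,-0.5],[0,0,0]],"rot":[[0,0,0],[0,0,0],[0,0,0]],"grip":[0,0,0]}'
```

```text
time_s: 11.28
tcp_pos: [0.5797, 0.1688, 0.1963]
ee_rot: [[-1.0, -0.0, 0.002], [-0.0, 1.0, 0.0], [-0.002, 0.0, -1.0]]
wrist_force: [-0.8, 0.2, 1.5]
gripper_width: 0.336
```

The foot is resting: z stalled at 0.1963 and the wrist load went from −6 to +1.5 N. I'll hold, check tilt and position by picture, then release slowly.

```bash
python3 -m jog '{"delta_pos":[[0,0,0],[0,0,0]],"rot":[[0,0,0],[0,0,0]],"grip":[0,0]}'
python3 - <<'E'
from h import *
a=vision.capture("side");s=r.sense();p=s["tcp_pos"];print(p,s["wrist_force"],s["moment"])
print([((proj(a,p+[0,0,d])-[190,80])*5).round(1) for d in(-.138,-.048)])
cv2.imwrite("pics/down.png",crop(a,190,80,110,100,5))
E
```

```text
time_s: 11.45
tcp_pos: [0.5797, 0.1688, 0.1963]
ee_rot: [[-1.0, -0.0, 0.002], [-0.0, 1.0, 0.0], [-0.002, 0.0, -1.0]]
wrist_force: [-0.7, -1.0, 3.6]
gripper_width: 0.334
[0.57973634 0.16885693 0.19632343] [-0.50879898 -0.58888033  3.71018167] [-0.13020404  0.42490912  0.05370302]
[array([[226.1, 290.8]]), array([[212.3, 113.7]])]
```

View pics/down.png

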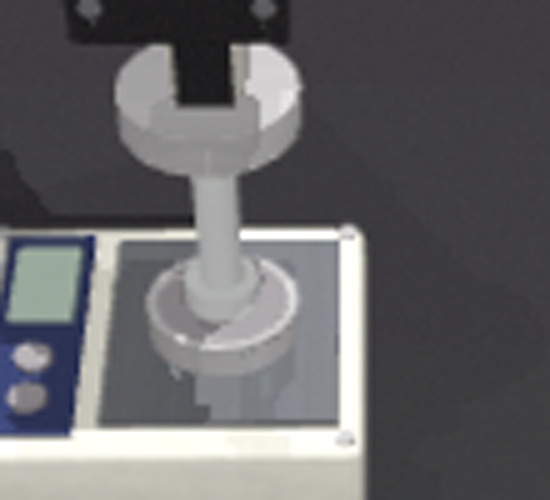

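The foot (x≈222) is centred on the anvil (x≈223) and the disc sits straight above it. I'll unload slightly and open slowly.

```bash
python3 -m jog '{"delta_pos":[[0,0,0.2],[0,0,0.2],[0,0,0.2],[0,0,0]],"rot":[[0,0,0],[0,0,0],[0,0,0],[0,0,0]],"grip":[0,0,0,0]}'
python3 -m jog '{"delta_pos":[[0,0,0],[0,0,0],[0,0,0],[0,0,0],[0,0,0],[0,0,0],[0,0,0],[0,0,0],[0,0,0],[0,0,0]],"rot":[[0,0,0],[0,0,0],[0,0,0],[0,0,0],[0,0,0],[0,0,0],[0,0,0],[0,0,0],[0,0,0],[0,0,0]],"grip":[30,32,33,33.5,34,34.5,35,35.5,36,37]}'
```

```text
time_s: 11.83
tcp_pos: [0.5796, 0.1689, 0.1963]
ee_rot: [[-1.0, -0.0, 0.001], [-0.0, 1.0, 0.0], [-0.001, 0.0, -1.0]]
wrist_force: [-1.4, 0.9, 5.9]
gripper_width: 0.338
time_s: 12.67
tcp_pos: [0.5788, 0.1686, 0.1949]
ee_rot: [[-1.0, 0.0, -0.001], [0.0, 1.0, -0.0], [0.001, -0.0, -1.0]]
wrist_force: [-0.0, 0.5, -1.4]
gripper_width: 0.363
```

```bash
python3 -m jog '{"delta_pos":[[0,0,0],[0,0,0],[0,0,0],[0,0,0],[0,0,0],[0,0,0],[0,0,0],[0,0,0],[0,0,0],[0,0,0]],"rot":[[0,0,0],[0,0,0],[0,0,0],[0,0,0],[0,0,0],[0,0,0],[0,0,0],[0,0,0],[0,0,0],[0,0,0]],"grip":[39,42,46,50,55,60,68,76,85,92]}'
python3 -m jog '{"delta_pos":[[0,0,0],[0,0,0],[0,0,2],[0,0,5],[0,0,8],[0,0,12],[0,0,15],[0,0,18],[0,0,20],[0,0,20]],"rot":[[0,0,0],[0,0,0],[0,0,0],[0,0,0],[0,0,0],[0,0,0],[0,0,0],[0,0,0],[0,0,0],[0,0,0]],"grip":[92,92,92,92,92,92,92,92,92,92]}'
python3 -m jog '{"delta_pos":[[0,0,15],[0,0,8],[0,0,0],[0,0,0],[0,0,0],[0,0,0],[0,0,0],[0,0,0],[0,0,0],[0,0,0]],"rot":[[0,0,0],[0,0,0],[0,0,0],[0,0,0],[0,0,0],[0,0,0],[0,0,0],[0,0,0],[0,0,0],[0,0,0]],"grip":[92,92,92,92,92,92,92,92,92,92]}'
python3 -m jog '{"delta_pos":[[0,0,0],[0,0,0],[0,0,0],[0,0,0],[0,0,0],[0,0,0],[0,0,0],[0,0,0],[0,0,0],[0,0,0]],"rot":[[0,0,0],[0,0,0],[0,0,0],[0,0,0],[0,0,0],[0,0,0],[0,0,0],[0,0,0],[0,0,0],[0,0,0]],"grip":[92,92,92,92,92,92,92,92,92,92]}'
python3 - <<'E'
from h import *
a=vision.capture("side")
cv2.imwrite("pics/end.png",cv2.resize(a["frame"][:,:,::-1],(800,600),interpolation=cv2.INTER_CUBIC))
E
```

```text
time_s: 13.5
tcp_pos: [0.5791, 0.1687, 0.1957]
ee_rot: [[-1.0, -0.0, 0.0], [-0.0, 1.0, 0.0], [-0.0, 0.0, -1.0]]
wrist_force: [0.6, -0.1, -0.6]
gripper_width: 0.815
time_s: 14.33
tcp_pos: [0.5791, 0.1686, 0.2975]
ee_rot: [[-1.0, -0.0, 0.001], [-0.0, 1.0, 0.0], [-0.001, 0.0, -1.0]]
wrist_force: [0.3, -0.4, -0.7]
gripper_width: 0.925
time_s: 15.17
tcp_pos: [0.5791, 0.1687, 0.3184]
ee_rot: [[-1.0, 0.0, -0.0], [0.0, 1.0, -0.0], [0.0, -0.0, -1.0]]
wrist_force: [-0.1, 0.1, -0.8]
gripper_width: 0.917
time_s: 16.0
tcp_pos: [0.5791, 0.1687, 0.3186]
ee_rot: [[-1.0, 0.0, -0.0], [0.0, 1.0, 0.0], [0.0, 0.0, -1.0]]
wrist_force: [-1.0, -0.6, 0.1]
gripper_width: 0.919
```

View pics/end.png

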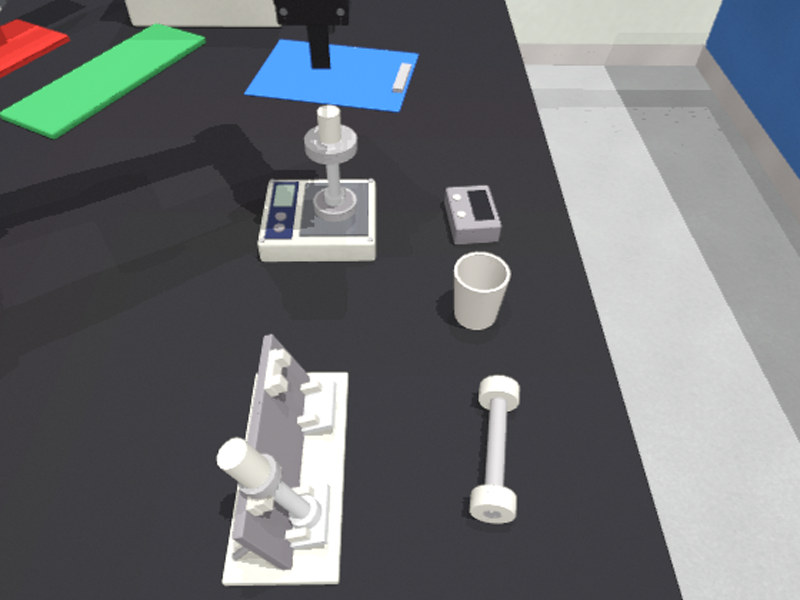

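The heavy spindle stands upright and centred on the anvil at (335,205), clear of the gripper. The light spindle (233,452) and the bystanders have not moved. I'll wait about one more second to confirm it is still, then hand in.

```bash
python3 -m jog '{"delta_pos":[[0,0,0],[0,0,0],[0,0,0],[0,0,0],[0,0,0],[0,0,0],[0,0,0],[0,0,0],[0,0,0],[0,0,0]],"rot":[[0,0,0],[0,0,0],[0,0,0],[0,0,0],[0,0,0],[0,0,0],[0,0,0],[0,0,0],[0,0,0],[0,0,0]],"grip":[92,92,92,92,92,92,92,92,92,92]}'
python3 - <<'E'
from h import *
from station import finish_job
a=vision.capture("side")["frame"][65:190,170:270]
o=cv2.resize(cv2.imread("pics/end.png"),(560,420),interpolation=cv2.INTER_AREA)[65:190,170:270,::-1]
print("mean abs diff",cv2.absdiff(np.ascontiguousarray(a),np.ascontiguousarray(o)).mean())
finish_job()
E
```

```text
time_s: 16.88
tcp_pos: [0.5791, 0.1687, 0.3187]
ee_rot: [[-1.0, -0.0, -0.0], [-0.0, 1.0, -0.0], [0.0, -0.0, -1.0]]
wrist_force: [0.5, 0.8, -0.1]
gripper_width: 0.913
mean abs diff 1.85264
the job is handed in; nothing more can be done
```

The heavy spindle is standing upright and free on the anvil, and the job was handed in at about 17 s. I gripped it by the knob along its lean, lifted it straight up out of the rest, turned it upright and lowered it until the foot rested on the anvil. Then I opened the fingers slowly and backed away.

**Last checks:**
- **Position:** in the side view the foot was within about 1 mm of the anvil's centre in x just before release. In y I only have an earlier estimate, used for a 1 mm correction before lowering.
- **Stillness:** the pictures about 0.9 s apart before hand-in differ by a mean of 1.85 grey levels. That looks like image noise and resizing rather than motion, but I did not measure the spindle's movement directly.
- **Other things:** the slim-disc spindle, roller, timer and beaker are at the same pixels as at the start.

**Disagreements:**
- **Heights:** those triangulated from the cameras came out 4–5 mm below the stated ones (anvil 52.7 mm instead of 58 mm). Contact with the anvil agreed with the stated heights.
- **Contact:** just before release the wrist showed a moment of about 0.4 N m and a push of a few newtons. This suggests the foot touched slightly edge-first. I raised the arm 0.6 mm, but the force still read 5.9 N; it went away once the fingers opened.

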